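# Empty the corner-spout tray into the dry-sample box

## Robot

A 6-joint arm with a two-finger parallel gripper is mounted at the origin on a cart in front of the work surface, level with it; the furniture and walls round the work are solid. World frame = base frame: x ahead of the robot, y to its left, z up, the work surface at z = 0. Lengths are in m, angles in degrees, forces in N, time in s.
With the tool pointing down it reaches from about 0.35 to 0.875 m from the base axis. Payload 4.2 kg.
Tool frame: the origin (TCP) lies at the very end of the fingers, on their centre line; the grasp point (between the pads) lies r.pinch_z behind it (r.pinch_z is the distance from the TCP to the grasp point, in m); y points along the fingers, z is the direction in which the jaws open and shut, and the axes are right-handed (so a half turn about y gives the same grasp; the last joint's range is limited). The gripper opens to 87 mm and grips with 3 to 60 N. Pads are 19 mm wide; open, the fingers measure 117 mm over their backs; the gripper's body (75 mm by 190 mm) begins 51 mm behind the grasp point.
Start: joints at [89.015, 22.042, 0.453, 0, -68.411, -14.817], TCP at [0.17, 0.601, 0.223] pointing down, gripper open.
Joint ranges: [-179.83, 179.83], [-69.29, 118.12], [-61.27, 80.66], [-181.25, 117.63], [-171.15, -9.14], [-177.46, 177.46]. Speed limits (degrees/s): [159.86, 159.86, 180, 180, 180, 180].

## Interface

Orientations are given as a 3x3 rotation matrix whose columns are the frame's x, y, z axes.
In Python, from station import sense, capture, camera_params, r gives the robot as it stands.
- The arm moves only by the tool move_arm, never from a script. Its argument "increments" is text: rows parted by semicolons, each of 7 numbers parted by spaces: the closure, from -1 (fully open) to 1 (shut), so that 0 is half open, then the shift along the tool's x, y, z in m, then the turn, a rotation vector about the tool's x, y, z in rad. In form: hand x y z wx wy wz; .... A call has 1 to 8 rows; each row is the pose to reach, as a shift and turn from the pose commanded when the call began, along the tool's axes at that moment; what a row does not reach only later rows make up. A row lasts 1/10 s, in which the tool goes at most 50 mm and 8.59 degrees, less where a joint would pass 70% of its speed; a pose out of reach is approached as far as the arm can. A call with a gripper value outside its range is refused whole. The fingers move at their own pace and stop on an object; the grip force is fixed at half the most. Time passes only in rows, so rows that repeat a pose let the fingers close. It gives the time, the measured TCP pose, the force and the opening at its end, in the units of the state.
- sense(): the state, without advancing time (a new reading comes with each control period).
- capture(name): name is "side" or "top" or "wrist"; returns (picture, depth): 480x640x3 uint8, red, green, blue; 480x640 float32, m along the optical axis (not along the pixel's ray), 0 where there is no reading.
- camera_params(name): a dict with "fx", "fy", "cx", "cy" (pixels), "distortion" ([k1, k2, p1, p2, k3] as OpenCV has them; the pictures are not rectified), "xyz" and "orientation" of the camera in the world. Camera axes: x right, y down, z forward; pixel columns grow to the right and rows downward; lengths in m; the calibration is good to about 2 mm. A picture is of the moment at which its call begins: read the wrist's pose just before it. camera_params takes no time and is no camera call; for the wrist camera it gives the pose at the moment of the call.
- r.finish_job(): hands the job in, once; it reports no verdict.
The state is a dict: "time_s": time; "joints": joint angles; "joint_velocities": joint speeds; "effort": joint torques, N m; "tcp_pos": TCP position; "ee_rot": TCP orientation; "wrist_force": force on the tool from outside, world axes, zero at the start; "moment": the same for the moment, N m; "gripper_width": opening from 0.0 (shut) to 1.0 (fully open).
Only numpy, scipy, OpenCV 4.12 (cv2) and the standard library are available. Lean on these libraries where they do the work, as an engineer would, in place of code of your own. Each camera call takes 0.05 s, during which the arm holds its last target.

## Task

Put the dried stones away: lift the lid of the grey sample box past its balance point so that its struts hold it fully open, then carry the steel tray over, hold its spout low over the front compartment and tip that corner down until all six stones have run out through the spout into the front compartment. Set the empty tray back down flat on the bench, leave the lid standing open for the next tray, do not touch the stones with the gripper, and leave the other things where they are.

Things in the scene. Friction and masses are not known exactly. Their poses are not given: they have to be found in the camera images.
- sample_box: fixed grey steel box, 180 deep x 190 wide x 89 high (108 with lid shut; 226 wide over the struts at its sides). Origin: centre of its underside; x to its back (hinge side), y to its left, z up. Walls 5, inner floor at 9. A cross divider (x +18 to +22, 55 high) parts the front compartment (x -85 to +18, 180 wide) from a rear one with two moisture tins
- front_bay (a point): centre of the floor of the box's front compartment (103 in x, 180 in y), axes as the box's; the box's rim is 80 above it
- lid_hinge (a point): a point on the lid's hinge axis (along the box's y), at its middle: 90 behind the box's centre, 92 above the bench
- sample_lid (a joint): lid angle: 0 shut, 1.45 fully open at its stop, front edge up. 0.6 kg, lifted with under 6 N at the handle. Let go below the balance point (about 0.7 rad) it sinks shut; past it (for sure from 0.95 rad) the struts push it to the stop within about 2 s and hold it there
- lid_handle (a point): middle of the handle at the lid's front edge: level round bar along the box's y, 15 diameter over a black sleeve 64 long, 232 from the hinge axis, 98 above the bench when shut, 41 clear in front of the lid's edge, free space below; it swings with the lid
- tray: loose square sheet-steel tray, 120 x 120, 0.16 to 0.26 kg, floor 3 thick, rim 20 high except at one corner, the spout, where a gap 60 wide is open. Origin: centre of its underside; x along the diagonal to the spout corner, y to its left corner, z up; corners 79 to 85 from the centre. Stones slide on it beyond 16 to 23 degrees; if they wedge, a shake frees them
- tray_spout (a point): tip of the spout on the tray's floor: 79 ahead of the tray's origin along its x, 3 above its underside
- tray_handle (a point): middle of the tray's carrying handle, a black grip bar across the tray on two legs: along the tray's y, 60 long, 14 thick (along the tray's x), 20 high, centre 70 above the tray's underside and 22 behind the tray's centre; the stones below it are about 20 high
- stone_0: one of six pieces of crushed stone lying on the tray: grey, angular, about 23 x 20 x 14, 12 to 20 g. Origin: middle of its underside as it first lies
- stone_1: one of six pieces of crushed stone lying on the tray: grey, angular, about 23 x 20 x 14, 12 to 20 g. Origin: middle of its underside as it first lies
- stone_2: one of six pieces of crushed stone lying on the tray: grey, angular, about 23 x 20 x 14, 12 to 20 g. Origin: middle of its underside as it first lies
- stone_3: one of six pieces of crushed stone lying on the tray: grey, angular, about 23 x 20 x 14, 12 to 20 g. Origin: middle of its underside as it first lies
- stone_4: one of six pieces of crushed stone lying on the tray: grey, angular, about 23 x 20 x 14, 12 to 20 g. Origin: middle of its underside as it first lies
- stone_5: one of six pieces of crushed stone lying on the tray: grey, angular, about 23 x 20 x 14, 12 to 20 g. Origin: middle of its underside as it first lies
- sieve: bystander: small round brass-coloured sieve, 102 diameter, 42 high, on the other side of the box from the tray; origin centre of its underside
- jar: bystander: white jar with blue cap, 52 diameter, 75 high; origin centre of its underside
- cube: bystander: 50 mortar cube at the far left; origin centre of its underside
- cube_b: bystander: another 50 mortar cube, at the right; origin centre of its underside
- tin: bystander: aluminium moisture tin, 60 diameter, 39 high; origin centre of its underside
- marker: bystander: paint marker lying along y, 19 thick, 135 long; origin centre of its underside

How it is judged:
By the outcome, as a careful person would: the job done as asked, in the order asked, and still so for the second after the job is handed in, with the robot touching nothing.
It also fails if it takes over 69 s, if anything falls off the work surface, if the arm or the gripper's body presses on something with over 40 N, if the wrist force passes 120 N, or if a joint passes its speed limit or range.

## Working session

There is one attempt and no reset: what is moved stays moved. The work goes in short steps, Python scripts to look and compute and a tool call to move; the robot and the scene stay as the last step left them, time stands still between calls to the robot, and variables do not carry over. Pictures are saved under pics/ and viewed, and the job is handed in when it is done.

Besides the shell and the picture viewer there is one more tool, called after ">>>" in YAML: its name, and indented under it one key for each argument. move_arm: Moves the arm, as the interface text tells. Its arguments: {"type":"object","properties":{"increments":{"type":"string"}},"required":["increments"]}

```bash
mkdir -p pics; ls; python3 - <<'E'
from station import sense,capture,camera_params,r
import cv2,numpy as np
s=sense();print(s);print(r.pinch_z)
for n in("side","top","wrist"):
    p=camera_params(n);print(n,p)
    im,d=capture(n)
    np.save(f"pics/{n}0_d.npy",d);cv2.imwrite(f"pics/{n}0.png",im[:,:,::-1])
E
```

```text
pics
{'time_s': 0.0, 'joints': array([ 8.90139774e+01,  2.20901511e+01,  3.80735678e-01, -2.89907323e-02,
       -6.84106308e+01, -1.48150480e+01]), 'joint_velocities': array([ 0.08623399,  0.00449767, -0.03206707,  0.11228986,  0.01459838,
       -0.03668817]), 'effort': array([ 1.06935371e-03, -3.90660238e+01,  1.87404066e+01,  4.21986803e+00,
        1.10533152e-02, -1.79914946e-04]), 'tcp_pos': array([0.17002005, 0.60081278, 0.22147255]), 'ee_rot': array([[-9.62162079e-01, -5.06471105e-04, -2.72477296e-01],
       [ 2.72477754e-01, -2.08674888e-03, -9.62159820e-01],
       [-8.12855452e-05, -9.99997694e-01,  2.14579275e-03]]), 'wrist_force': array([-0.38871588, -0.19712744,  0.64193578]), 'moment': array([-0.0114683 ,  0.01369614,  0.06077554]), 'gripper_width': 0.9981096265219458}
0.0187
side {'fx': 606.4715692806781, 'fy': 606.4715692806781, 'cx': 327.28059132714736, 'cy': 239.17852725388, 'distortion': array([-0.03531713,  0.        ,  0.        ,  0.        ,  0.        ]), 'xyz': array([ 0.15975728, -1.09476652,  0.97607891]), 'orientation': array([[ 0.95022765, -0.17133926,
[... 268 characters left out ...]
 0.        ,  0.        ,  0.        ]), 'xyz': array([0.2945351 , 0.00704025, 1.40139556]), 'orientation': array([[-0.02010906, -0.98336597,  0.18051871],
       [-0.9997837 ,  0.01881968, -0.00885266],
       [ 0.0053081 , -0.18065768, -0.98353171]])}
wrist {'fx': 374.76663016032745, 'fy': 374.76663016032745, 'cx': 316.2276969038177, 'cy': 239.22745556216915, 'distortion': array([-0.01634909,  0.        ,  0.        ,  0.        ,  0.        ]), 'xyz': array([0.23564067, 0.58278294, 0.38458921]), 'orientation': array([[-2.72455485e-01, -9.31377057e-01, -2.41463839e-01],
       [-9.62168134e-01,  2.63919119e-01,  6.76696494e-02],
       [ 7.00964681e-04,  2.50765779e-01, -9.68047536e-01]])}
```

View pics/side0.png

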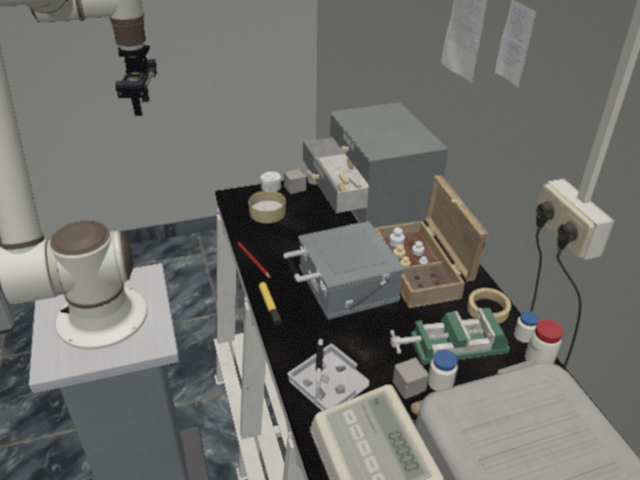

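View pics/top0.png

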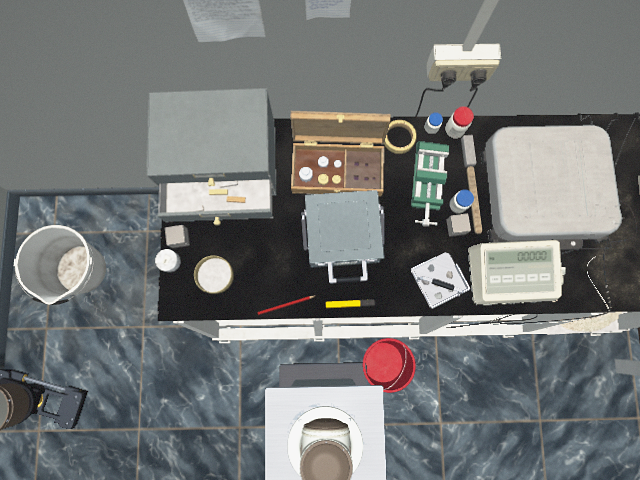

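View pics/wrist0.png

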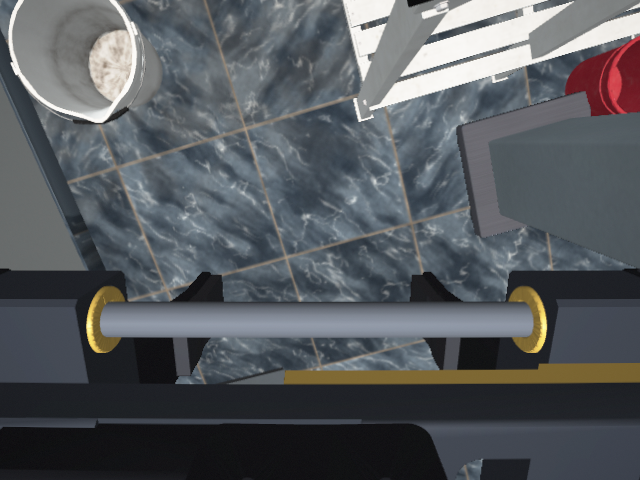

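The side view shows the box at about (350,270), with its handle at (305,265), the tray at (328,378) and the sieve at (267,207). In the top view the box is at (343,230), its handle at (348,275), the tray at (440,280) and the scale beside it at (515,272).

```bash
cat > h.py <<'E'
from station import sense,capture,camera_params,r
import cv2,numpy as np
def cam(n):
    p=camera_params(n);K=np.array([[p['fx'],0,p['cx']],[0,p['fy'],p['cy']],[0,0,1]]);return K,p['distortion'],p['xyz'],p['orientation']
def ray(c,uv):
    K,D,t,R=c;q=cv2.undistortPoints(np.array([[uv]],float),K,D)[0,0];v=np.array([q[0],q[1],1.]);return R@v  # depth 1
def at(c,uv,z): # intersection with plane z
    v=ray(c,uv);return c[2]+v*(z-c[2][2])/v[2]
def dep(c,uv,d): return c[2]+ray(c,uv)*d
def tri(obs):
    A=np.zeros((3,3));b=np.zeros(3)
    for c,uv in obs:
        v=ray(c,uv);v/=np.linalg.norm(v);P=np.eye(3)-np.outer(v,v);A+=P;b+=P@c[2]
    x=np.linalg.solve(A,b);e=[np.linalg.norm((np.eye(3)-np.outer(v,v)@np.eye(3))@(x-c[2])) for c,uv in obs for v in [ray(c,uv)/np.linalg.norm(ray(c,uv))]]
    return x,np.array(e)
def proj(c,P):
    K,D,t,R=c;rv=cv2.Rodrigues(R.T)[0];return cv2.projectPoints(np.array(P,float).reshape(-1,1,3),rv,-R.T@t,K,D)[0][:,0]
def crop(src,dst,x0,y0,w,h,s):
    im=cv2.imread(src)[y0:y0+h,x0:x0+w];im=cv2.resize(im,None,fx=s,fy=s,interpolation=cv2.INTER_CUBIC)
    for k in range(0,w,10): cv2.putText(im,str(x0+k),(k*s,8),0,.3,(0,255,255),1);cv2.line(im,(k*s,8),(k*s,14),(0,255,255),1)
    for k in range(0,h,10): cv2.putText(im,str(y0+k),(0,k*s+4),0,.3,(0,255,255),1)
    cv2.imwrite(dst,im)
E
python3 - <<'E'
from h import *
crop('pics/top0.png','pics/tA.png',295,180,100,110,5) 
crop('pics/top0.png','pics/tB.png',400,240,80,75,8)
crop('pics/side0.png','pics/sA.png',275,215,135,110,5)
crop('pics/side0.png','pics/sB.png',280,330,100,85,7)
E
```

```text
(no output)
```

View pics/tA.png

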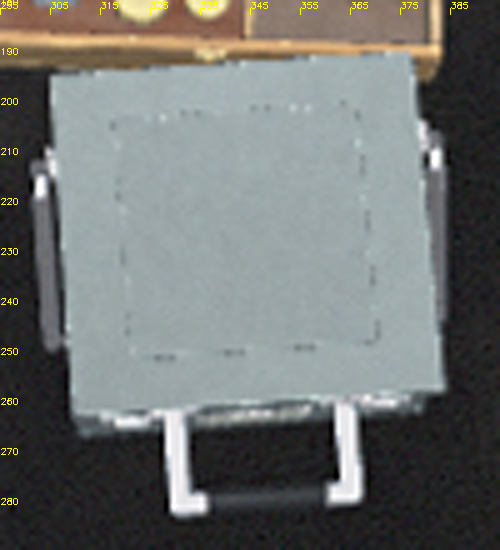

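View pics/tB.png

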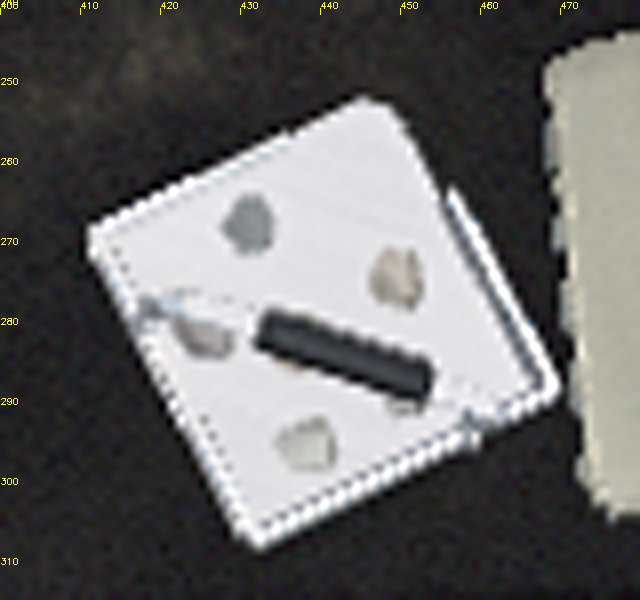

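View pics/sA.png

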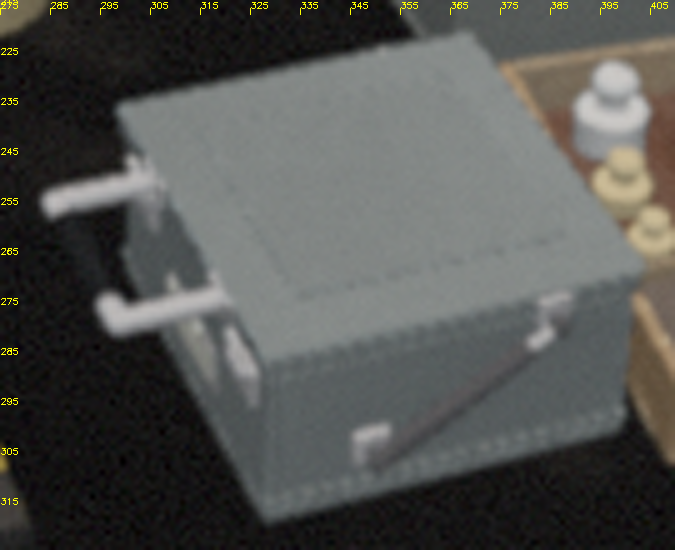

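View pics/sB.png

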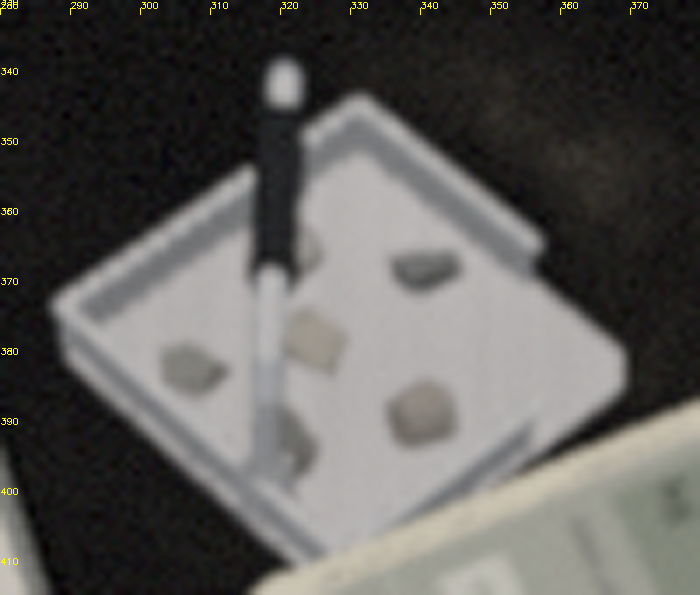

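```bash
python3 - <<'E'
from h import *
np.set_printoptions(precision=4,suppress=True)
T=cam('top');S=cam('side')
def p(n,a,b): print(n,*tri([(T,a),(S,b)]))
p('lidh L elbow',(332,279.8),(285.5,255)); p('lidh R elbow',(365.5,277.5),(297.5,277.5))
p('lidh mid',(348.8,278.8),(291.5,266.3))
p('box TL back',(305.2,194.5),(369,222)) if 0 else None
p('lid front R',(383.8,257.5),(328.5,287)); p('lid back R',(377.5,190.5),(403.5,268.5)); p('lid front L',(309.7,262.2),(299,235.5)); p('lid back L',(305,194.5),(369,222))
p('tray h left',(432.5,281.2),(319.7,345.5)); p('tray h right',(453.3,287),(317.5,368.5))
p('spout',(446.5,252),(369.5,382)); p('left corner',(411.2,268),(331.3,344)); p('back corner',(432,308),(287.5,373))
print('spout@3mm',at(T,(446.5,252),.003),at(S,(369.5,382),.003))
print('right@20',at(T,(469.5,287.5),.02))
print('sieve',at(T,(214,274),.042),'scale corner left-back',at(T,(471,246),.06),at(T,(470,247),.0))
for n,uv in dict(scaleLB=(470,247),scaleLF=(477,303),cube=(458,225),blue=(462,200),woodboxfront=(340,192),woodlid=(340,140)).items():
    d=np.load('pics/top0_d.npy')[uv[1],uv[0]]; print(n,dep(T,uv,d))
E
```

```text
lidh L elbow [ 0.4279 -0.0266  0.1009] [0.0013 0.0013]
lidh R elbow [ 0.4319 -0.1141  0.1033] [0.0013 0.0013]
lidh mid [ 0.4299 -0.0706  0.1013] [0.001 0.001]
lid front R [ 0.4854 -0.1644  0.104 ] [0.0005 0.0005]
lid back R [ 0.6671 -0.1548  0.1051] [0.0001 0.0001]
lid front L [0.4757 0.0306 0.1059] [0.0002 0.0002]
lid back L [0.6602 0.0406 0.1019] [0.0003 0.0003]
tray h left [ 0.4238 -0.2957  0.0747] [0.001 0.001]
tray h right [ 0.4048 -0.3503  0.073 ] [0.0016 0.0016]
spout [ 0.5126 -0.3571  0.002 ] [0.0004 0.0004]
left corner [ 0.466  -0.2506  0.0202] [0.0001 0.0001]
back corner [ 0.3548 -0.3018  0.0222] [0.0006 0.0006]
spout@3mm [ 0.512  -0.3567  0.003 ] [ 0.5127 -0.3578  0.003 ]
right@20 [ 0.4085 -0.4099  0.02  ]
sieve [0.4574 0.2939 0.042 ] scale corner left-back [ 0.5184 -0.4102  0.06  ] [ 0.5256 -0.4258  0.    ]
scaleLB [ 0.5224 -0.4197  0.0196]
scaleLF [ 0.3658 -0.4299  0.0126]
cube [ 0.5794 -0.3808  0.0523]
blue [ 0.6444 -0.3899  0.076 ]
woodboxfront [ 0.6641 -0.0536  0.1078]
woodlid [ 0.8291 -0.0597  0.0639]
```

```bash
cat > g.py <<'E'
from h import *
from scipy.spatial.transform import Rotation as Ro
np.set_printoptions(precision=4,suppress=True)
def go(pos,yaw,tilt=0,pinch=True,flip=False):
    """tool down, tool z = -(cos yaw,sin yaw) (or + if flip); tilt about object's y (deg); pos = grasp point if pinch"""
    s=sense();c,sn=np.cos(np.radians(yaw)),np.sin(np.radians(yaw))
    B=np.array([[c,-sn,0],[sn,c,0],[0,0,1]])@Ro.from_euler('y',tilt,degrees=True).as_matrix()
    f=1 if flip else -1
    tz=f*B[:,0];ty=-B[:,2];tx=np.cross(ty,tz);R=np.c_[tx,ty,tz]
    P=np.array(pos,float)+(ty*r.pinch_z if pinch else 0)
    sh=s['ee_rot'].T@(P-s['tcp_pos']);w=Ro.from_matrix(s['ee_rot'].T@R).as_rotvec()
    print('t',round(s['time_s'],2),'TCP',P,'shift',sh,'|',round(np.linalg.norm(sh),4),'rot',w,'deg',round(np.degrees(np.linalg.norm(w)),1))
def st():
    s=sense();print('t',round(s['time_s'],2),'pos',s['tcp_pos'],'pinch',s['tcp_pos']-s['ee_rot'][:,1]*r.pinch_z,'F',s['wrist_force'],'w',round(s['gripper_width'],3),'j',s['joints']);return s
E
python3 - <<'E'
from g import *
go([.43,-.0706,.2],3)
E
```

```text
t 0.15 TCP [ 0.43   -0.0706  0.1813] shift [-0.433   0.0414  0.5753] | 0.7213 rot [-0.0013  1.2426 -0.0011] deg 71.2
```

>>> move_arm:
  increments: "-1 -0.433 0.02 0.575 0 1.2426 0; -1 -0.433 0.02 0.575 0 1.2426 0; -1 -0.433 0.02 0.575 0 1.2426 0; -1 -0.433 0.02 0.575 0 1.2426 0; -1 -0.433 0.02 0.575 0 1.2426 0; -1 -0.433 0.02 0.575 0 1.2426 0; -1 -0.433 0.02 0.575 0 1.2426 0; -1 -0.433 0.02 0.575 0 1.2426 0"

```text
time_s: 0.95
tcp_pos: [0.3147, 0.2265, 0.2115]
ee_rot: [[-0.09, 0.0, -0.996], [0.996, 0.0, -0.09], [0.0, -1.0, -0.0]]
wrist_force: [0.8, 0.8, 0.1]
gripper_width: 0.998
```

```bash
python3 - <<'E'
from g import *
st();go([.43,-.0706,.2],3)
E
```

```text
t 0.95 pos [0.3147 0.2265 0.2115] pinch [0.3147 0.2265 0.2302] F [0.7616 0.8309 0.079 ] w 0.998 j [ 60.0842  -1.4383 -30.8923   0.0012 -60.5223 -54.9407]
t 0.95 TCP [ 0.43   -0.0706  0.1813] shift [-0.3062  0.0301 -0.0882] | 0.3201 rot [0.0002 0.0374 0.0003] deg 2.1
```

>>> move_arm:
  increments: "-1 -0.306 0.03 -0.088 0 0.0374 0; -1 -0.306 0.03 -0.088 0 0.0374 0; -1 -0.306 0.03 -0.088 0 0.0374 0; -1 -0.306 0.03 -0.088 0 0.0374 0; -1 -0.306 0.03 -0.088 0 0.0374 0; -1 -0.306 0.03 -0.088 0 0.0374 0; -1 -0.306 0.03 -0.088 0 0.0374 0; -1 -0.306 0.03 -0.088 0 0.0374 0"

```text
time_s: 1.75
tcp_pos: [0.4314, -0.07, 0.1806]
ee_rot: [[-0.053, -0.002, -0.999], [0.999, -0.0, -0.053], [-0.0, -1.0, 0.002]]
wrist_force: [-0.7, 0.2, -0.3]
gripper_width: 1.002
```

```bash
python3 - <<'E'
from g import *
st();go([.43,-.0706,.098],3)
im,d=capture('wrist');cv2.imwrite('pics/w1.png',im[:,:,::-1]);np.save('pics/w1_d.npy',d)
print(proj(cam('wrist'),[[.43,-.0706,.098],[.4136,-.3235,.07]]))
E
```

```text
t 1.75 pos [ 0.4314 -0.07    0.1806] pinch [ 0.4314 -0.07    0.1993] F [-0.7052  0.1746 -0.3405] w 1.002 j [ 12.2282   5.8313 -28.1083   0.004  -56.1653  -9.2198]
t 1.75 TCP [ 0.43   -0.0706  0.0793] shift [-0.0005  0.1013  0.0012] | 0.1013 rot [-0.0018  0.0002 -0.0004] deg 0.1
[[ 317.6084  242.624 ]
 [ 368.243  -177.6573]]
```

View pics/w1.png

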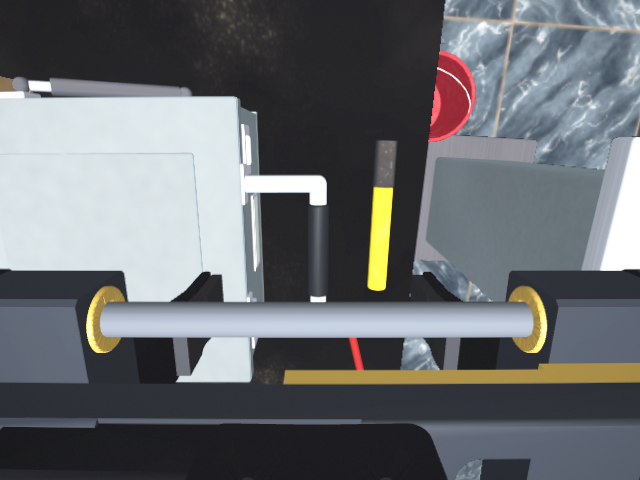

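>>> move_arm:
  increments: "0.1 0 0.02 0.001 0 0 0; 0.1 0 0.02 0.001 0 0 0; 0.1 0 0.02 0.001 0 0 0; 0.1 0 0.06 0.001 0 0 0; 0.1 0 0.1 0.001 0 0 0; 0.1 0 0.1 0.001 0 0 0; 0.1 0 0.1 0.001 0 0 0"

```text
time_s: 2.5
tcp_pos: [0.4311, -0.0674, 0.0825]
ee_rot: [[-0.059, 0.0, -0.998], [0.998, -0.001, -0.059], [-0.001, -1.0, -0.0]]
wrist_force: [-0.2, 0.6, 1.7]
gripper_width: 0.489
```

>>> move_arm:
  increments: "1 0 0 0 0 0 0; 1 0 0 0 0 0 0; 1 0 0 0 0 0 0; 1 0 0 0 0 0 0; 1 0 0 0 0 0 0; 1 0 0 0 0 0 0"

```text
time_s: 3.1
tcp_pos: [0.4303, -0.0678, 0.0823]
ee_rot: [[-0.058, 0.0, -0.998], [0.998, -0.0, -0.058], [-0.0, -1.0, -0.0]]
wrist_force: [-2.2, 1.7, 5.6]
gripper_width: 0.162
```

```bash
python3 - <<'E'
from g import *
st()
for a in (.15,.3,.45,.6,.75,.9,1.05,1.2,1.3):
    rr=.232*np.array([np.cos(a),np.sin(a)]);b=np.arctan2(.006,.232)
    rr=.232*np.array([np.cos(a+b),np.sin(a+b)])
    p=np.array([.232*np.cos(b)-rr[0], rr[1]-.232*np.sin(b)]);print(a,p)
E
```

```text
t 3.1 pos [ 0.4303 -0.0678  0.0823] pinch [ 0.4303 -0.0678  0.101 ] F [-2.1956  1.7082  5.5711] w 0.162 j [ 12.5742  13.4866 -36.114    0.0069 -40.3839  -9.2755]
0.15 [0.0035 0.0346]
0.3 [0.0121 0.0683]
0.45 [0.0257 0.1003]
0.6 [0.0439 0.1299]
0.75 [0.0663 0.1565]
0.9 [0.0925 0.1794]
1.05 [0.1217 0.1982]
1.2 [0.1535 0.2123]
1.3 [0.1757 0.2191]
```

>>> move_arm:
  increments: "1 0 -0.017 -0.001 0 0 0; 1 0 -0.034 -0.0035 0 0 0; 1 0 -0.051 -0.007 0 0 0; 1 0 -0.068 -0.012 0 0 0; 1 0 -0.084 -0.018 0 0 0; 1 0 -0.1 -0.0255 0 0 0; 1 0 -0.115 -0.034 0 0 0; 1 0 -0.13 -0.044 0 0 0"

```text
time_s: 3.9
tcp_pos: [0.4703, -0.0656, 0.2107]
ee_rot: [[-0.056, -0.01, -0.998], [0.998, -0.0, -0.056], [0.0, -1.0, 0.01]]
wrist_force: [-5.9, 0.3, 0.4]
gripper_width: 0.163
```

```bash
python3 - <<'E'
from g import *
st()
im,d=capture('side');cv2.imwrite('pics/s1.png',im[:,:,::-1])
E
```

```text
t 3.9 pos [ 0.4703 -0.0656  0.2107] pinch [ 0.4704 -0.0656  0.2294] F [-5.9492  0.2854  0.4008] w 0.163 j [ 11.6527   8.1811 -20.481   -0.1112 -61.9067  -8.3687]
```

View pics/s1.png

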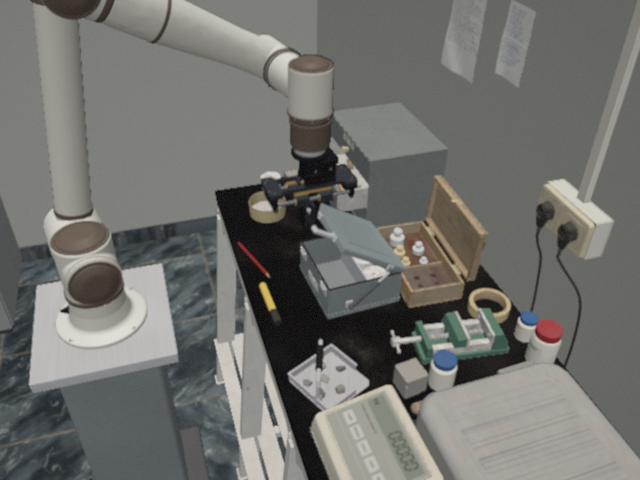

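>>> move_arm:
  increments: "1 0 -0.014 -0.011 0 0 0; 1 0 -0.0266 -0.0224 0 0 0; 1 0 -0.0385 -0.035 0 0 0; 1 0 -0.0495 -0.0486 0 0 0; 1 0 -0.0595 -0.063 0 0 0; 1 0 -0.0683 -0.0778 0 0 0; 1 0 -0.076 -0.0935 0 0 0; 1 0 -0.0824 -0.1096 0 0 0"

```text
time_s: 4.75
tcp_pos: [0.5831, -0.0598, 0.2971]
ee_rot: [[-0.058, 0.0, -0.998], [0.998, -0.002, -0.058], [-0.002, -1.0, -0.0]]
wrist_force: [-3.0, -0.5, 6.2]
gripper_width: 0.161
```

```bash
python3 - <<'E'
from g import *
s=st();p=s['tcp_pos']-s['ee_rot'][:,1]*r.pinch_z;print(np.arctan2(p[2]-.092,.6617-p[0]))
im,d=capture('side');cv2.imwrite('pics/s2.png',im[:,:,::-1]);crop('pics/s2.png','pics/s2c.png',240,130,200,190,4) if 0 else crop('pics/s2.png','pics/s2c.png',250,140,190,140,4)
E
```

```text
t 4.75 pos [ 0.5831 -0.0598  0.2971] pinch [ 0.583  -0.0598  0.3158] F [-2.9501 -0.4957  6.1751] w 0.161 j [ 10.022   15.8331   2.0027   0.1054 -76.1723  -6.7306]
1.2327909237944765
```

View pics/s2c.png

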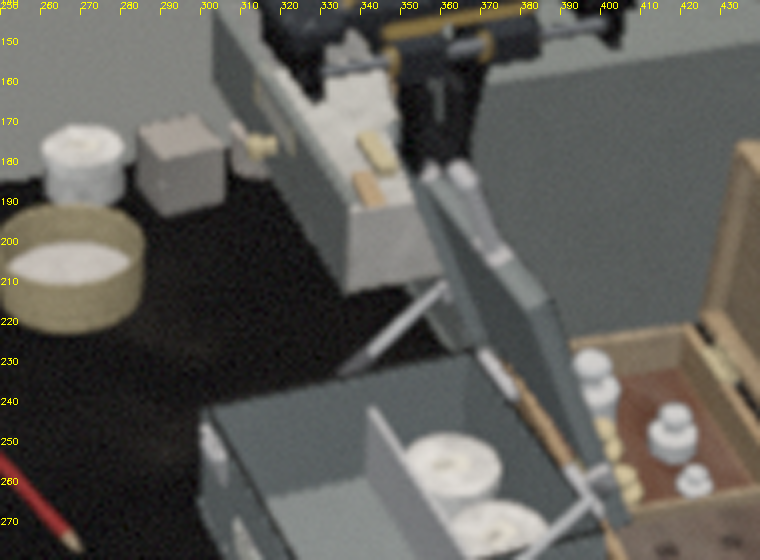

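>>> move_arm:
  increments: "0 0 0 0 0 0 0; 0 0 0 0 0 0 0; 0 0 -0.03 0 0 0 0; 0 0 -0.07 0 0 0 0; 0 0 -0.07 0.04 0 0 0; 0 0 -0.07 0.08 0 0 0; 0 0 -0.07 0.12 0 0 0; -1 0 -0.07 0.12 0 0 0"

```text
time_s: 5.6
tcp_pos: [0.4593, -0.0665, 0.3645]
ee_rot: [[-0.058, -0.0, -0.998], [0.998, 0.001, -0.058], [0.001, -1.0, 0.0]]
wrist_force: [0.4, 0.1, 0.7]
gripper_width: 0.527
```

```bash
python3 - <<'E'
from g import *
st();go([.4165,-.3235,.2],-19.5,flip=True)
go([.4165,-.3235,.2],-19.5,flip=False)
E
```

```text
t 5.6 pos [ 0.4593 -0.0665  0.3645] pinch [ 0.4593 -0.0665  0.3832] F [0.4323 0.0784 0.7093] w 0.527 j [ 11.8798   1.776   -5.601   -0.0384 -82.6196  -8.5726]
t 5.6 TCP [ 0.4165 -0.3235  0.1813] shift [-0.2543  0.183   0.0576] | 0.3185 rot [ 0.0009 -2.7436  0.0002] deg 157.2
t 5.6 TCP [ 0.4165 -0.3235  0.1813] shift [-0.2543  0.183   0.0576] | 0.3185 rot [-0.0002  0.398   0.0006] deg 22.8
```

>>> move_arm:
  increments: "-1 -0.254 0.16 0.058 0 0.398 0; -1 -0.254 0.16 0.058 0 0.398 0; -1 -0.254 0.16 0.058 0 0.398 0; -1 -0.254 0.16 0.058 0 0.398 0; -1 -0.254 0.16 0.058 0 0.398 0; -1 -0.254 0.16 0.058 0 0.398 0; -1 -0.254 0.16 0.058 0 0.398 0; -1 -0.254 0.16 0.058 0 0.398 0"

```text
time_s: 6.4
tcp_pos: [0.4196, -0.3236, 0.202]
ee_rot: [[0.336, -0.004, -0.942], [0.942, 0.002, 0.336], [0.0, -1.0, 0.004]]
wrist_force: [0.1, 0.2, 0.5]
gripper_width: 0.998
```

```bash
python3 - <<'E'
from g import *
st();go([.4165,-.3235,.07],-19.5)
im,d=capture('wrist');cv2.imwrite('pics/w2.png',im[:,:,::-1]);np.save('pics/w2_d.npy',d)
print(proj(cam('wrist'),[[.4165,-.3235,.07],[.4143,-.323,.0738]]))
im,d=capture('side');cv2.imwrite('pics/s3.png',im[:,:,::-1])
E
```

```text
t 6.4 pos [ 0.4196 -0.3236  0.202 ] pinch [ 0.4197 -0.3237  0.2207] F [0.0679 0.2389 0.5152] w 0.998 j [-20.098   13.8706 -14.5224  -0.0093 -61.8349   0.4434]
t 6.4 TCP [ 0.4165 -0.3235  0.0513] shift [-0.0009  0.1507  0.0024] | 0.1507 rot [-0.004  -0.0028  0.0002] deg 0.3
[[320.1752 226.3014]
 [323.033  227.0144]]
```

View pics/w2.png

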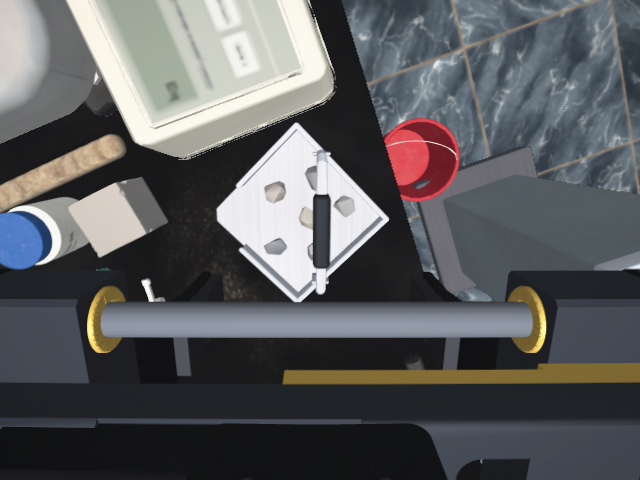

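View pics/s3.png

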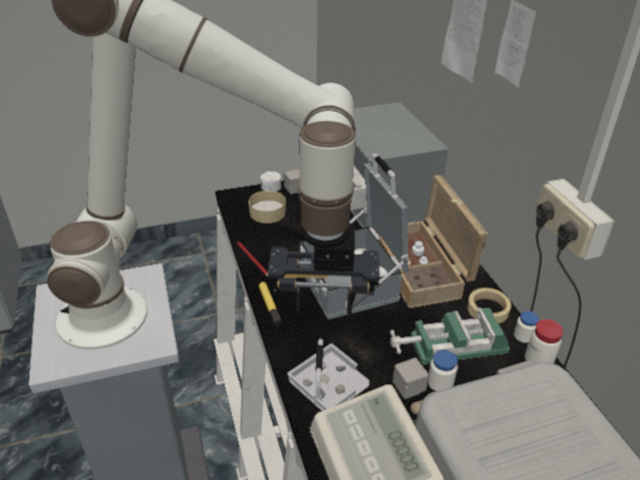

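>>> move_arm:
  increments: "-0.3 0 0.04 0.002 -0.004 0 0; -0.3 0 0.08 0.002 -0.004 0 0; -0.3 -0.001 0.12 0.002 -0.004 0 0; -0.3 -0.001 0.14 0.002 -0.004 0 0; -0.3 -0.001 0.15 0.002 -0.004 0 0; -0.3 -0.001 0.15 0.002 -0.004 0 0; -0.3 -0.001 0.15 0.002 -0.004 0 0"

```text
time_s: 7.2
tcp_pos: [0.4199, -0.3231, 0.0555]
ee_rot: [[0.332, 0.007, -0.943], [0.943, -0.003, 0.332], [-0.0, -1.0, -0.007]]
wrist_force: [0.3, 0.2, 1.5]
gripper_width: 0.656
```

```bash
python3 - <<'E'
from g import *
st();go([.4165,-.3235,.07],-19.5)
im,d=capture('wrist');cv2.imwrite('pics/w3.png',im[:,:,::-1])
im,d=capture('side');cv2.imwrite('pics/s4.png',im[:,:,::-1]);crop('pics/s4.png','pics/s4c.png',230,280,160,140,5)
E
```

```text
t 7.2 pos [ 0.4199 -0.3231  0.0555] pinch [ 0.4198 -0.323   0.0742] F [0.2626 0.1811 1.5486] w 0.656 j [-20.0084  23.432  -25.3043   0.0302 -40.8479   0.5725]
t 7.2 TCP [ 0.4165 -0.3235  0.0513] shift [-0.0015  0.0041  0.0031] | 0.0054 rot [ 0.0073  0.0015 -0.0004] deg 0.4
```

View pics/w3.png

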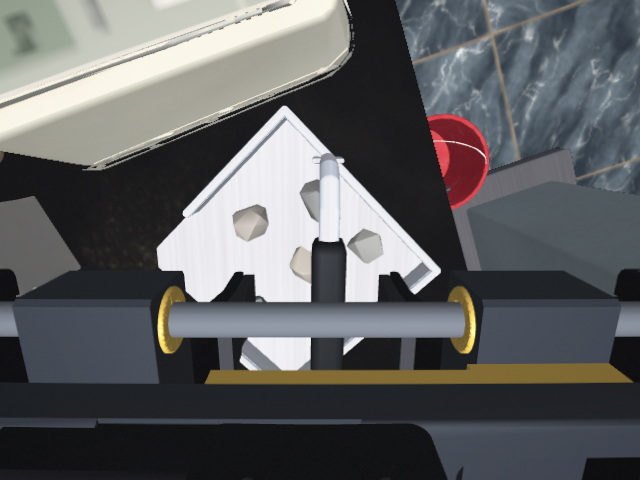

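View pics/s4c.png

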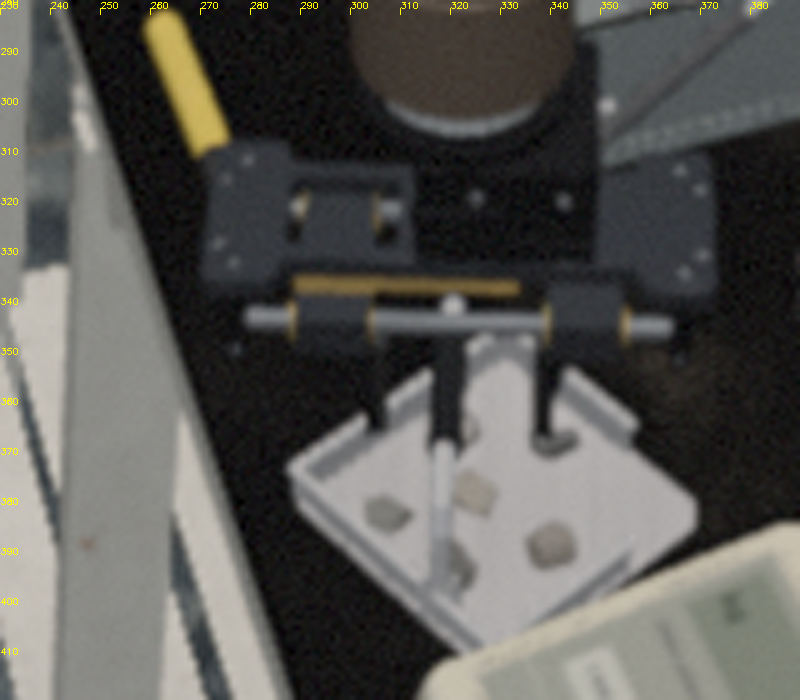

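>>> move_arm:
  increments: "-0.3 -0.001 0.003 0.004 0 0 0; -0.3 -0.001 0.003 0.004 0 0 0; 1 -0.001 0.003 0.004 0 0 0; 1 -0.001 0.003 0.004 0 0 0; 1 -0.001 0.003 0.004 0 0 0; 1 -0.001 0.003 0.004 0 0 0; 1 -0.001 0.003 0.004 0 0 0; 1 -0.001 0.003 0.004 0 0 0"

```text
time_s: 8.1
tcp_pos: [0.4142, -0.3227, 0.0508]
ee_rot: [[0.334, 0.004, -0.943], [0.943, -0.001, 0.334], [0.0, -1.0, -0.004]]
wrist_force: [0.3, 0.2, -0.0]
gripper_width: 0.188
```

```bash
python3 - <<'E'
from g import *
st()
E
```

```text
t 8.1 pos [ 0.4142 -0.3227  0.0508] pinch [ 0.4142 -0.3226  0.0695] F [ 0.3282  0.1745 -0.0426] w 0.188 j [-20.2006  23.5394 -26.0639  -0.0052 -40.1701   0.7035]
```

>>> move_arm:
  increments: "1 0 0 0 0 0 0; 1 0 0 0 0 0 0; 1 0 -0.004 0 0 0 0; 1 0 -0.012 0 0 0 0; 1 0 -0.022 0 0 0 0; 1 0 -0.032 0 0 0 0; 1 0 -0.038 0 0 0 0; 1 0 -0.04 0 0 0 0"

```text
time_s: 8.9
tcp_pos: [0.4146, -0.3228, 0.0921]
ee_rot: [[0.334, 0.006, -0.943], [0.943, -0.002, 0.334], [-0.0, -1.0, -0.006]]
wrist_force: [0.6, -0.0, -3.0]
gripper_width: 0.158
```

```bash
python3 - <<'E'
from g import *
st()
im,d=capture('side');cv2.imwrite('pics/s5.png',im[:,:,::-1]);crop('pics/s5.png','pics/s5c.png',230,280,160,140,5)
E
```

```text
t 8.9 pos [ 0.4146 -0.3228  0.0921] pinch [ 0.4145 -0.3228  0.1108] F [ 0.62   -0.029  -2.9826] w 0.158 j [-20.202   20.1496 -23.7254  -0.0007 -45.7635   0.7006]
```

View pics/s5c.png

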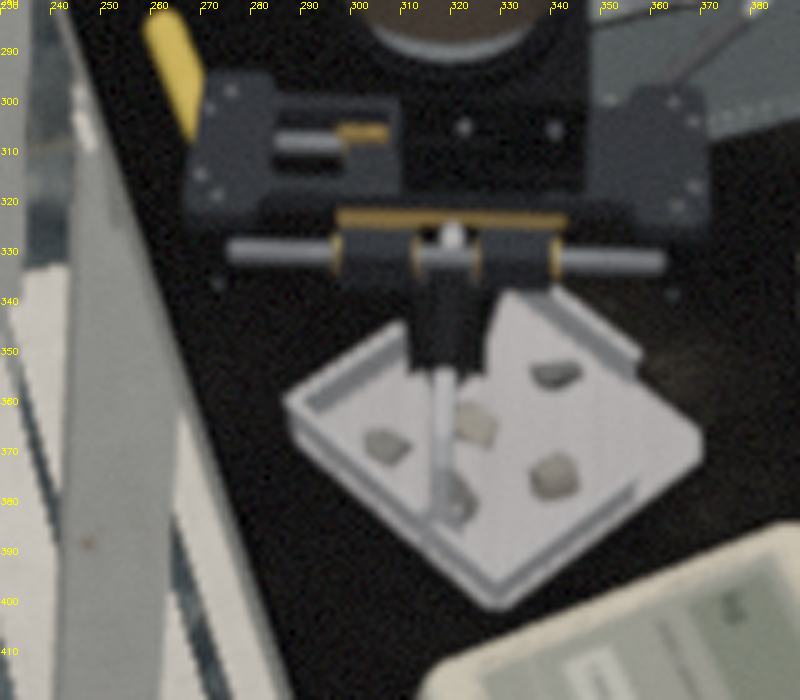

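>>> move_arm:
  increments: "1 0 -0.006 0 0 0 0; 1 0 -0.02 0 0 0 0; 1 0 -0.04 0 0 0 0; 1 0 -0.062 0 0 0 0; 1 0 -0.084 0 0 0 0; 1 0 -0.104 0 0 0 0; 1 0 -0.116 0 0 0 0; 1 0 -0.12 0 0 0 0"

```text
time_s: 9.75
tcp_pos: [0.414, -0.3226, 0.212]
ee_rot: [[0.334, 0.006, -0.943], [0.943, -0.002, 0.334], [-0.0, -1.0, -0.006]]
wrist_force: [0.8, 0.7, -2.4]
gripper_width: 0.155
```

```bash
cat >> g.py <<'E'
BX=np.array([.5718,-.0628]);BYAW=3.0
def box(x,y,z):
    c,s=np.cos(np.radians(BYAW)),np.sin(np.radians(BYAW));return np.array([BX[0]+c*x-s*y,BX[1]+s*x+c*y,z])
def handle(spout,yaw,tilt):
    B=Ro.from_euler('zy',[0,0]).as_matrix();c,s=np.cos(np.radians(yaw)),np.sin(np.radians(yaw))
    B=np.array([[c,-s,0],[s,c,0],[0,0,1]])@Ro.from_euler('y',tilt,degrees=True).as_matrix()
    return spout+B@np.array([-.101,0,.067])
E
python3 - <<'E'
from g import *
st();sp=box(-.040,.045,.165);print(sp,handle(sp,-78,0));go(handle(sp,-78,0),-78)
go([.43,-.12,.232],-45)
E
```

```text
t 9.75 pos [ 0.414  -0.3226  0.212 ] pinch [ 0.4139 -0.3226  0.2307] F [ 0.7873  0.7276 -2.3529] w 0.155 j [-20.2031  12.6027 -14.6964  -0.0008 -62.3521   0.6981]
[ 0.5295 -0.02    0.165 ] [0.5085 0.0788 0.232 ]
t 9.75 TCP [0.5085 0.0788 0.2133] shift [ 0.41   -0.0016  0.045 ] | 0.4124 rot [0.0056 1.0209 0.0031] deg 58.5
t 9.75 TCP [ 0.43   -0.12    0.2133] shift [ 0.1963 -0.0017  0.0526] | 0.2033 rot [0.006  0.445  0.0013] deg 25.5
```

>>> move_arm:
  increments: "1 0.006 0 0.001 0 0.015 0; 1 0.02 0 0.002 0 0.05 0; 1 0.042 0 0.004 0 0.1 0; 1 0.07 0 0.007 0 0.165 0; 1 0.1 0 0.01 0 0.235 0; 1 0.13 0 0.014 0 0.31 0; 1 0.16 0 0.018 0 0.39 0; 1 0.19 0 0.021 0 0.47 0"

```text
time_s: 10.55
tcp_pos: [0.4563, -0.1347, 0.2093]
ee_rot: [[0.727, 0.001, -0.686], [0.686, -0.001, 0.727], [0.0, -1.0, -0.001]]
wrist_force: [1.1, 0.6, -3.6]
gripper_width: 0.156
```

```bash
python3 - <<'E'
from g import *
st();sp=box(-.040,.045,.165);go(handle(sp,-78,0),-78)
E
```

```text
t 10.55 pos [ 0.4563 -0.1347  0.2093] pinch [ 0.4563 -0.1347  0.228 ] F [ 1.051   0.5593 -3.5969] w 0.156 j [  3.2142   8.0123 -20.969    0.0571 -60.9757 -49.9094]
t 10.55 TCP [0.5085 0.0788 0.2133] shift [ 0.1845 -0.0041  0.1195] | 0.2199 rot [0.0011 0.5469 0.0003] deg 31.3
```

>>> move_arm:
  increments: "1 0.025 0 0.016 0 0.075 0; 1 0.05 -0.001 0.032 0 0.15 0; 1 0.075 -0.002 0.048 0 0.225 0; 1 0.1 -0.003 0.064 0 0.3 0; 1 0.125 -0.003 0.08 0 0.375 0; 1 0.148 -0.003 0.095 0 0.44 0; 1 0.166 -0.003 0.107 0 0.49 0; 1 0.178 -0.003 0.115 0 0.53 0"

```text
time_s: 11.35
tcp_pos: [0.5062, 0.0713, 0.212]
ee_rot: [[0.974, 0.001, -0.227], [0.227, -0.002, 0.974], [0.001, -1.0, -0.002]]
wrist_force: [-1.2, -0.5, -3.6]
gripper_width: 0.157
```

```bash
python3 - <<'E'
from g import *
st()
for t,z in ((0,.165),(8,.15),(15,.12)):
    sp=box(-.040,.045,z);go(handle(sp,-78,t),-78,t)
for n in('side','top','wrist'):
    im,d=capture(n);cv2.imwrite(f'pics/{n}6.png',im[:,:,::-1])
E
```

```text
t 11.35 pos [0.5062 0.0713 0.212 ] pinch [0.5062 0.0714 0.2307] F [-1.1687 -0.4664 -3.6415] w 0.157 j [  26.3108   11.4172  -16.3016    0.1373  -62.2776 -103.2463]
t 11.35 TCP [0.5085 0.0788 0.2133] shift [ 0.0039 -0.0013  0.0068] | 0.0079 rot [0.002  0.0197 0.0006] deg 1.1
t 11.35 TCP [0.5101 0.0713 0.2119] shift [ 0.0038  0.0001 -0.0009] | 0.0039 rot [ 0.1417  0.0197 -0.0008] deg 8.2
t 11.35 TCP [0.5118 0.0632 0.1928] shift [ 0.0036  0.0192 -0.0091] | 0.0216 rot [ 0.2638  0.0197 -0.002 ] deg 15.2
```

View pics/side6.png

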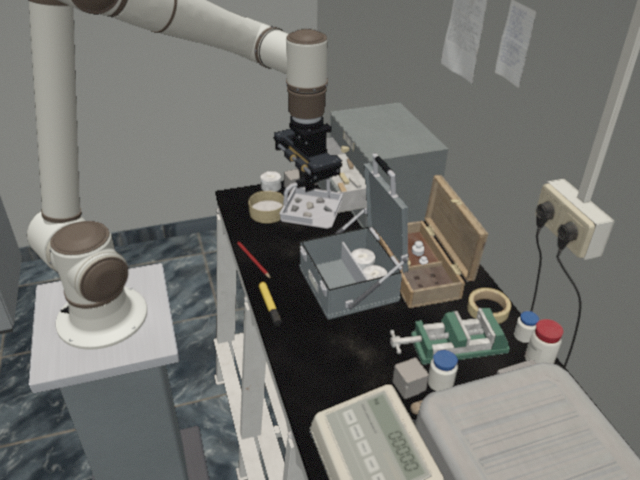

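View pics/top6.png

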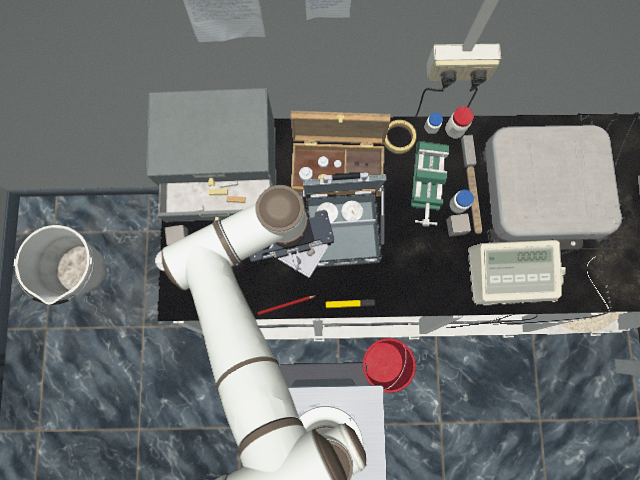

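View pics/wrist6.png

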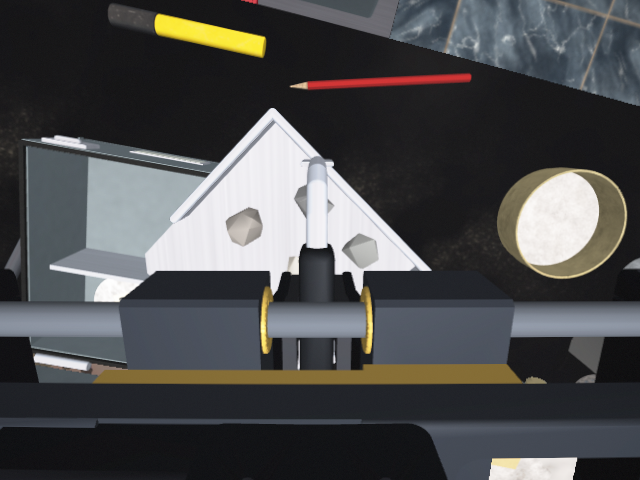

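```bash
python3 - <<'E'
from g import *
for t,z in ((0,.165),(3,.15),(6,.135),(9,.12),(12,.105),(15,.096),(18,.09),(21,.085),(24,.082),(27,.082),(30,.082),(33,.082),(36,.082)):
    sp=box(-.040,.045,z);print(t,end=' ');go(handle(sp,-78,t),-78,t)
E
```

```text
0 t 11.5 TCP [0.5085 0.0788 0.2133] shift [ 0.0043 -0.0012  0.0077] | 0.0089 rot [0.0023 0.0224 0.0003] deg 1.3
3 t 11.5 TCP [0.5091 0.0762 0.2035] shift [0.0042 0.0086 0.005 ] | 0.0108 rot [ 0.0547  0.0225 -0.0003] deg 3.4
6 t 11.5 TCP [0.5097 0.0734 0.1936] shift [0.0041 0.0185 0.0021] | 0.0191 rot [ 0.1071  0.0224 -0.0009] deg 6.3
9 t 11.5 TCP [0.5103 0.0702 0.1835] shift [ 0.0041  0.0286 -0.0011] | 0.029 rot [ 0.1594  0.0224 -0.0015] deg 9.2
12 t 11.5 TCP [0.511  0.0669 0.1732] shift [ 0.004   0.0389 -0.0045] | 0.0394 rot [ 0.2118  0.0224 -0.0021] deg 12.2
15 t 11.5 TCP [0.5118 0.0632 0.1688] shift [ 0.0039  0.0434 -0.0082] | 0.0443 rot [ 0.2641  0.0224 -0.0027] deg 15.2
18 t 11.5 TCP [0.5126 0.0594 0.1671] shift [ 0.0038  0.045  -0.0121] | 0.0468 rot [ 0.3165  0.0223 -0.0033] deg 18.2
21 t 11.5 TCP [0.5135 0.0553 0.1663] shift [ 0.0037  0.0459 -0.0162] | 0.0488 rot [ 0.3689  0.0222 -0.0038] deg 21.2
24 t 11.5 TCP [0.5144 0.0511 0.1672] shift [ 0.0036  0.045  -0.0206] | 0.0496 rot [ 0.4212  0.0222 -0.0044] deg 24.2
27 t 11.5 TCP [0.5153 0.0466 0.1709] shift [ 0.0035  0.0413 -0.0252] | 0.0485 rot [ 0.4736  0.0221 -0.005 ] deg 27.2
30 t 11.5 TCP [0.5163 0.042  0.1743] shift [ 0.0034  0.0379 -0.0299] | 0.0484 rot [ 0.5259  0.022  -0.0056] deg 30.2
33 t 11.5 TCP [0.5174 0.0372 0.1775] shift [ 0.0033  0.0347 -0.0348] | 0.0493 rot [ 0.5783  0.0219 -0.0062] deg 33.2
36 t 11.5 TCP [0.5184 0.0322 0.1804] shift [ 0.0032  0.0318 -0.0399] | 0.0511 rot [ 0.6306  0.0218 -0.0068] deg 36.2
```

Lower and tilt to about 15° first, then check where the spout is.

>>> move_arm:
  increments: "1 0.004 0.003 0.006 0.02 0.022 0; 1 0.004 0.0086 0.005 0.055 0.022 0; 1 0.004 0.0185 0.002 0.107 0.022 0; 1 0.004 0.0286 -0.001 0.159 0.022 -0.0015; 1 0.004 0.0389 -0.0045 0.212 0.022 -0.002; 1 0.004 0.0410 -0.006 0.23 0.022 -0.002; 1 0.004 0.0410 -0.006 0.23 0.022 -0.002"

```text
time_s: 12.2
tcp_pos: [0.5124, 0.0635, 0.1721]
ee_rot: [[0.979, -0.045, -0.199], [0.204, 0.221, 0.954], [0.002, -0.974, 0.226]]
wrist_force: [-0.4, 0.7, -2.4]
gripper_width: 0.156
```

```bash
python3 - <<'E'
from g import *
s=st();sp=box(-.04,.045,.1);print(proj(cam('side'),[sp]),proj(cam('top'),[sp]))
for n in('side','top'):
    im,d=capture(n);cv2.imwrite(f'pics/{n}7.png',im[:,:,::-1])
crop('pics/side7.png','pics/s7c.png',260,160,150,150,4);crop('pics/top7.png','pics/t7c.png',240,170,150,110,5)
E
```

```text
t 12.2 pos [0.5124 0.0635 0.1721] pinch [0.5133 0.0593 0.1903] F [-0.4218  0.6964 -2.3693] w 0.156 j [ 16.6069  15.3987 -12.678  -14.8078 -61.5388 -87.7765]
[[326.8623 245.8833]] [[328.5167 242.1102]]
```

View pics/s7c.png

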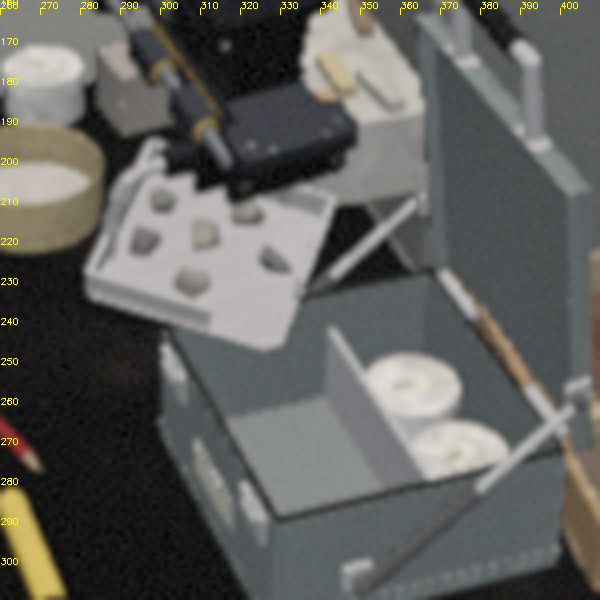

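View pics/t7c.png

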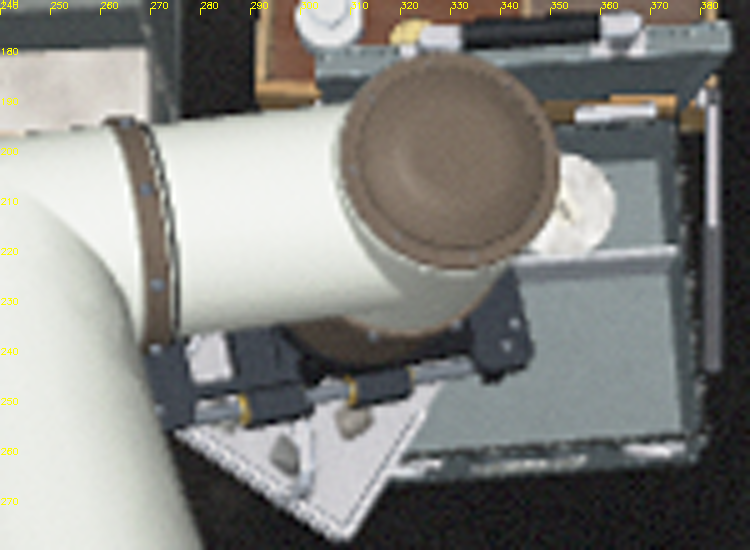

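```bash
python3 - <<'E'
from g import *
for t,z,y in ((15,.097,.043),(18,.09,.039),(21,.085,.035),(24,.082,.033),(27,.082,.033),(30,.082,.033),(33,.082,.033),(36,.082,.033)):
    sp=box(-.040,y,z);print(t,end=' ');go(handle(sp,-78,t),-78,t)
E
```

```text
15 t 12.3 TCP [0.5119 0.0612 0.1698] shift [-0.0013  0.0024 -0.0036] | 0.0045 rot [ 0.0347 -0.0008  0.0036] deg 2.0
18 t 12.3 TCP [0.5129 0.0534 0.1671] shift [-0.002   0.0032 -0.0119] | 0.0125 rot [ 0.0871 -0.0007  0.0036] deg 5.0
21 t 12.3 TCP [0.514  0.0454 0.1663] shift [-0.0026  0.0022 -0.02  ] | 0.0203 rot [ 0.1394 -0.0006  0.0036] deg 8.0
24 t 12.3 TCP [0.515  0.0391 0.1672] shift [-0.0029 -0.0001 -0.0259] | 0.0261 rot [ 0.1918 -0.0005  0.0037] deg 11.0
27 t 12.3 TCP [0.516  0.0346 0.1709] shift [-0.0029 -0.0047 -0.0295] | 0.0301 rot [ 0.2441 -0.0004  0.0037] deg 14.0
30 t 12.3 TCP [0.517  0.03   0.1743] shift [-0.0028 -0.0091 -0.0334] | 0.0347 rot [ 0.2965 -0.0003  0.0037] deg 17.0
33 t 12.3 TCP [0.518  0.0252 0.1775] shift [-0.0028 -0.0133 -0.0375] | 0.0399 rot [ 0.3489 -0.0002  0.0037] deg 20.0
36 t 12.3 TCP [0.519  0.0202 0.1804] shift [-0.0028 -0.0173 -0.0418] | 0.0453 rot [ 0.4012 -0.0001  0.0037] deg 23.0
```

>>> move_arm:
  increments: "1 -0.0013 0.0024 -0.0036 0.035 0 0.0036; 1 -0.002 0.0032 -0.0119 0.087 0 0.0036; 1 -0.0026 0.0022 -0.02 0.139 0 0.0036; 1 -0.0029 0 -0.0259 0.192 0 0.0036; 1 -0.0029 -0.0047 -0.0295 0.244 0 0.0036; 1 -0.0028 -0.0091 -0.0334 0.2965 0 0.0036; 1 -0.0028 -0.0091 -0.0334 0.2965 0 0.0036; 1 -0.0028 -0.0091 -0.0334 0.2965 0 0.0036"

```text
time_s: 13.1
tcp_pos: [0.517, 0.0303, 0.1742]
ee_rot: [[0.978, -0.104, -0.18], [0.208, 0.488, 0.847], [0.0, -0.866, 0.499]]
wrist_force: [-0.8, 0.2, -2.1]
gripper_width: 0.156
```

```bash
python3 - <<'E'
from g import *
s=st()
for n in('side',):
    im,d=capture(n);cv2.imwrite(f'pics/{n}8.png',im[:,:,::-1])
crop('pics/side8.png','pics/s8c.png',260,160,150,150,4)
for t,z,y in ((33,.082,.033),(36,.082,.033),(39,.082,.033),(42,.082,.033)):
    sp=box(-.040,y,z);print(t,end=' ');go(handle(sp,-78,t),-78,t)
E
```

```text
t 13.1 pos [0.517  0.0303 0.1742] pinch [0.5189 0.0212 0.1904] F [-0.7963  0.2028 -2.0825] w 0.156 j [  1.877   20.2662  -4.4534 -30.8184 -73.5862 -68.7727]
33 t 13.15 TCP [0.518  0.0252 0.1775] shift [ 0.0001 -0.0056 -0.0033] | 0.0065 rot [ 0.053   0.0009 -0.0005] deg 3.0
36 t 13.15 TCP [0.519  0.0202 0.1804] shift [ 0.0001 -0.0107 -0.0062] | 0.0124 rot [ 0.1053  0.0009 -0.0005] deg 6.0
39 t 13.15 TCP [0.5201 0.0151 0.1831] shift [ 0.0001 -0.0156 -0.0094] | 0.0182 rot [ 0.1577  0.0009 -0.0005] deg 9.0
42 t 13.15 TCP [0.5212 0.0099 0.1855] shift [ 0.0001 -0.0203 -0.0129] | 0.0241 rot [ 0.2101  0.0009 -0.0005] deg 12.0
```

View pics/s8c.png

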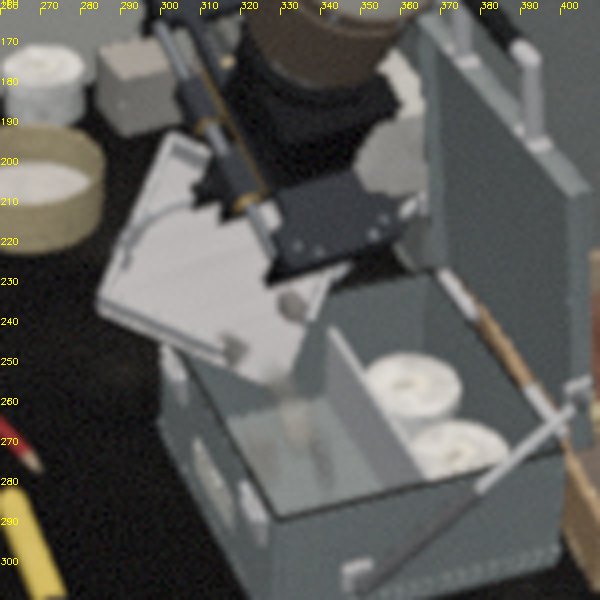

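>>> move_arm:
  increments: "1 0 -0.003 -0.0016 0.026 0 0; 1 0 -0.0056 -0.0033 0.053 0 0; 1 0 -0.0107 -0.0062 0.105 0 0; 1 0 -0.0107 -0.0062 0.105 0 0; 1 0 -0.0107 -0.0062 0.105 0 0; 1 0 -0.0107 -0.0062 0.105 0 0; 1 0 -0.0107 -0.0062 0.105 0 0; 1 0 -0.0107 -0.0062 0.105 0 0"

```text
time_s: 13.95
tcp_pos: [0.5189, 0.0202, 0.1804]
ee_rot: [[0.978, -0.123, -0.169], [0.209, 0.575, 0.791], [-0.0, -0.809, 0.588]]
wrist_force: [-0.6, -0.7, -3.2]
gripper_width: 0.157
```

```bash
python3 - <<'E'
from g import *
s=st()
for n in('side','wrist'):
    im,d=capture(n);cv2.imwrite(f'pics/{n}9.png',im[:,:,::-1])
crop('pics/side9.png','pics/s9c.png',260,160,150,150,4)
E
```

```text
t 13.95 pos [0.5189 0.0202 0.1804] pinch [0.5212 0.0094 0.1955] F [-0.5727 -0.7175 -3.153 ] w 0.157 j [ -2.658   22.3389  -1.4623 -35.4247 -79.0784 -64.3317]
```

View pics/s9c.png

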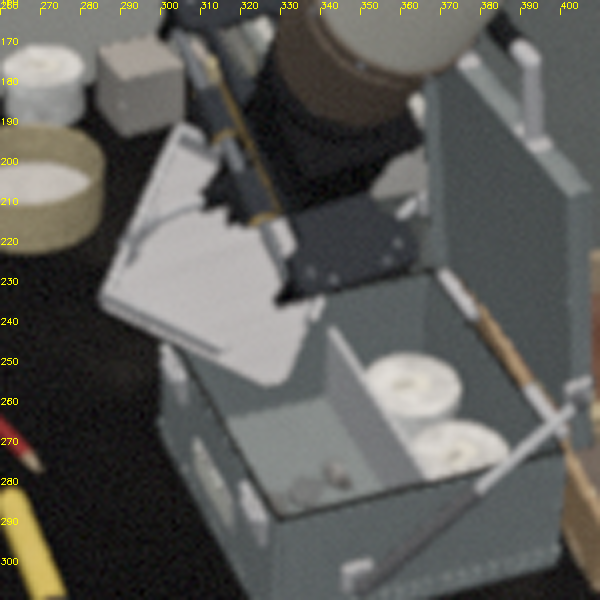

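View pics/wrist9.png

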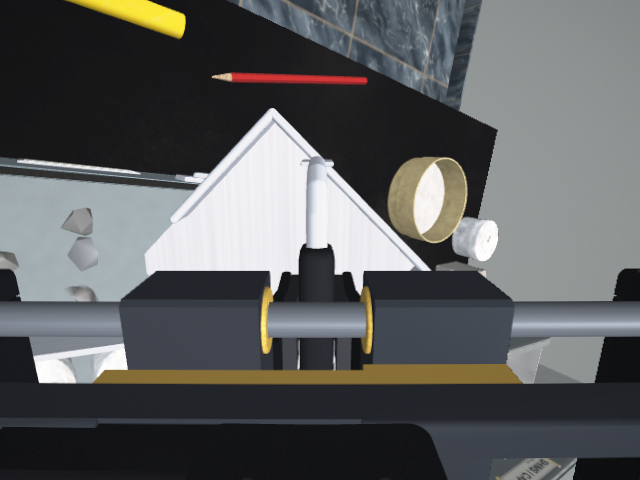

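>>> move_arm:
  increments: "1 0 -0.005 -0.0032 0.052 0 0; 1 0 -0.0096 -0.0067 0.105 0 0; 1 0 -0.0046 -0.0067 0.105 0 0; 1 0 -0.0126 -0.0067 0.105 0 0; 1 0 -0.0046 -0.0067 0.105 0 0; 1 0 -0.0126 -0.0067 0.105 0 0; 1 0 -0.0096 -0.0067 0.105 0 0; 1 0 -0.0096 -0.0067 0.105 0 0"

```text
time_s: 14.85
tcp_pos: [0.5212, 0.0093, 0.1842]
ee_rot: [[0.978, -0.14, -0.155], [0.209, 0.655, 0.726], [-0.0, -0.742, 0.67]]
wrist_force: [-0.4, -0.3, -2.3]
gripper_width: 0.158
```

```bash
python3 - <<'E'
from g import *
s=st()
for t,z,y in ((36,.092,.04),(30,.11,.045),(24,.125,.045),(18,.14,.045),(12,.15,.045),(6,.16,.045),(0,.165,.045)):
    sp=box(-.040,y,z);print(t,end=' ');go(handle(sp,-78,t),-78,t)
E
```

```text
t 14.85 pos [0.5212 0.0093 0.1842] pinch [ 0.5238 -0.0029  0.198 ] F [-0.4168 -0.2561 -2.3432] w 0.158 j [ -6.8222  24.7827   1.2396 -39.5828 -84.3807 -60.6619]
36 t 14.85 TCP [0.5187 0.0272 0.1904] shift [0.0012 0.0074 0.0176] | 0.0191 rot [-0.106   0.0005 -0.0004] deg 6.1
30 t 14.85 TCP [0.5163 0.042  0.2023] shift [0.002  0.0086 0.0366] | 0.0377 rot [-0.2107  0.0005 -0.0004] deg 12.1
24 t 14.85 TCP [0.5144 0.0511 0.2102] shift [0.002  0.009  0.0488] | 0.0497 rot [-0.3155  0.0005 -0.0004] deg 18.1
18 t 14.85 TCP [0.5126 0.0594 0.2171] shift [0.002  0.0095 0.0598] | 0.0606 rot [-0.4202  0.0005 -0.0003] deg 24.1
12 t 14.85 TCP [0.511  0.0669 0.2182] shift [0.002  0.0138 0.0662] | 0.0676 rot [-0.5249  0.0006 -0.0003] deg 30.1
6 t 14.85 TCP [0.5097 0.0734 0.2186] shift [0.002  0.018  0.0713] | 0.0736 rot [-0.6296  0.0006 -0.0003] deg 36.1
0 t 14.85 TCP [0.5085 0.0788 0.2133] shift [0.002  0.0257 0.072 ] | 0.0764 rot [-0.7343  0.0006 -0.0002] deg 42.1
```

>>> move_arm:
  increments: "1 0.0012 0.0074 0.0176 -0.106 0 0; 1 0.002 0.0086 0.0366 -0.211 0 0; 1 0.002 0.009 0.0488 -0.3155 0 0; 1 0.002 0.0095 0.0598 -0.42 0 0; 1 0.002 0.0138 0.0662 -0.525 0 0; 1 0.002 0.018 0.0713 -0.63 0 0; 1 0.002 0.0257 0.072 -0.734 0 0; 1 0.002 0.0257 0.072 -0.734 0 0"

```text
time_s: 15.65
tcp_pos: [0.5064, 0.0807, 0.2121]
ee_rot: [[0.977, -0.003, -0.213], [0.213, -0.002, 0.977], [-0.004, -1.0, -0.001]]
wrist_force: [-0.7, 0.2, -2.1]
gripper_width: 0.153
```

```bash
python3 - <<'E'
from g import *
s=st();go([.446,-.16,.232],-45)
im,d=capture('side');cv2.imwrite('pics/side10.png',im[:,:,::-1]);crop('pics/side10.png','pics/s10c.png',260,160,150,150,4)
E
```

```text
t 15.65 pos [0.5064 0.0807 0.2121] pinch [0.5064 0.0807 0.2308] F [-0.6763  0.1687 -2.0852] w 0.153 j [  27.2096   11.687   -15.8746   -0.0108  -62.6453 -104.8835]
t 15.65 TCP [ 0.446  -0.16    0.2133] shift [-0.1103 -0.0006 -0.2223] | 0.2482 rot [-0.0003 -0.5704 -0.0037] deg 32.7
```

View pics/s10c.png

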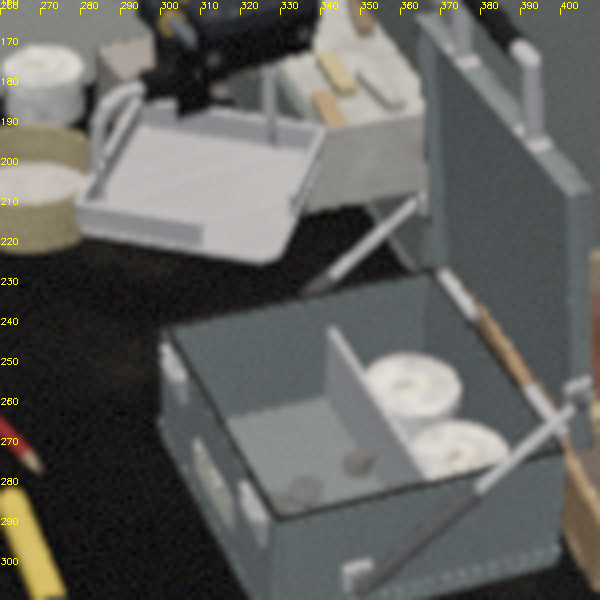

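>>> move_arm:
  increments: "1 -0.008 0 -0.016 0 -0.04 0; 1 -0.02 0 -0.042 0 -0.11 0; 1 -0.035 0 -0.072 0 -0.185 0; 1 -0.051 0 -0.104 0 -0.265 0; 1 -0.067 0 -0.136 0 -0.35 0; 1 -0.082 0 -0.166 0 -0.43 0; 1 -0.096 0 -0.194 0 -0.5 0; 1 -0.11 0 -0.222 0 -0.57 0"

```text
time_s: 16.5
tcp_pos: [0.4464, -0.1634, 0.2134]
ee_rot: [[0.711, 0.0, -0.703], [0.703, 0.002, 0.711], [0.002, -1.0, 0.002]]
wrist_force: [0.1, 0.4, -1.3]
gripper_width: 0.16
```

```bash
python3 - <<'E'
from g import *
s=st();go([.414,-.321,.18],-19.5)
E
```

```text
t 16.5 pos [ 0.4464 -0.1634  0.2134] pinch [ 0.4464 -0.1634  0.2321] F [ 0.145   0.4437 -1.3304] w 0.16 j [ -0.5526   7.8136 -20.4976  -0.1517 -61.6893 -44.6709]
t 16.5 TCP [ 0.414  -0.321   0.1613] shift [-0.134   0.0517 -0.0893] | 0.1691 rot [-0.0012 -0.4502  0.002 ] deg 25.8
```

>>> move_arm:
  increments: "1 -0.022 0 -0.015 0 -0.075 0; 1 -0.044 0.002 -0.03 0 -0.15 0; 1 -0.066 0.01 -0.045 0 -0.225 0; 1 -0.088 0.02 -0.059 0 -0.3 0; 1 -0.108 0.032 -0.072 0 -0.365 0; 1 -0.124 0.044 -0.083 0 -0.42 0; 1 -0.134 0.052 -0.089 -0.001 -0.45 0.002; 1 -0.134 0.052 -0.089 -0.001 -0.45 0.002"

```text
time_s: 17.3
tcp_pos: [0.4127, -0.3205, 0.1597]
ee_rot: [[0.339, -0.003, -0.941], [0.941, 0.001, 0.339], [-0.0, -1.0, 0.003]]
wrist_force: [-0.4, 1.1, -2.5]
gripper_width: 0.159
```

```bash
python3 - <<'E'
from g import *
s=st();go([.4142,-.3215,.070],-19.5)
for n in('side','top'):
    im,d=capture(n);cv2.imwrite(f'pics/{n}11.png',im[:,:,::-1])
crop('pics/top11.png','pics/t11c.png',290,170,110,110,5)
E
```

```text
t 17.3 pos [ 0.4127 -0.3205  0.1597] pinch [ 0.4128 -0.3205  0.1784] F [-0.3874  1.0943 -2.5139] w 0.159 j [-20.0087  15.479  -19.0226   0.0236 -55.6817   0.1854]
t 17.3 TCP [ 0.4142 -0.3215  0.0513] shift [-0.0004  0.1084 -0.0021] | 0.1084 rot [-0.0032 -0.0054 -0.0003] deg 0.4
```

View pics/t11c.png

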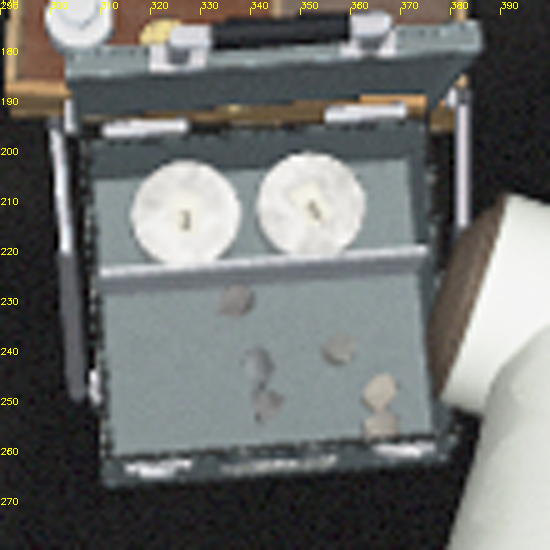

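View pics/side11.png

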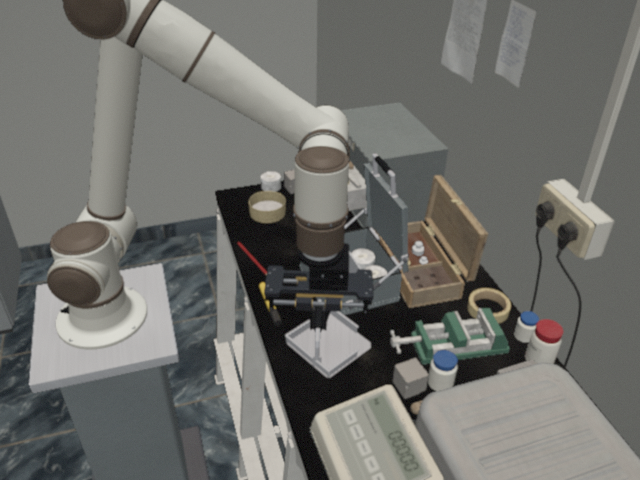

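All six stones lie in the front compartment, at about (336,230), (342,242), (343,250), (357,239), (365,248) and (366,255). The lid stands open and the tray is empty. Next I lower the tray.

>>> move_arm:
  increments: "1 0 0.02 -0.001 -0.003 -0.005 0; 1 0 0.045 -0.002 -0.003 -0.005 0; 1 0 0.07 -0.002 -0.003 -0.005 0; 1 0 0.09 -0.002 -0.003 -0.005 0; 1 0 0.1 -0.002 -0.003 -0.005 0; 1 0 0.104 -0.002 -0.003 -0.005 0; 1 0 0.106 -0.002 -0.003 -0.005 0; 1 0 0.106 -0.002 -0.003 -0.005 0"

```text
time_s: 18.2
tcp_pos: [0.417, -0.3201, 0.0559]
ee_rot: [[0.33, 0.004, -0.944], [0.944, -0.004, 0.33], [-0.002, -1.0, -0.005]]
wrist_force: [0.0, -0.1, -2.3]
gripper_width: 0.155
```

>>> move_arm:
  increments: "1 0 0.001 0 0 0 0; 1 0 0.002 0 0 0 0; 1 0 0.002 0 0 0 0"

```text
time_s: 18.5
tcp_pos: [0.4164, -0.32, 0.0534]
ee_rot: [[0.33, 0.003, -0.944], [0.944, -0.003, 0.33], [-0.002, -1.0, -0.004]]
wrist_force: [-0.4, -0.8, -2.2]
gripper_width: 0.156
```

```bash
python3 - <<'E'
from g import *
s=st()
im,d=capture('side');cv2.imwrite('pics/side12.png',im[:,:,::-1]);crop('pics/side12.png','pics/s12c.png',260,310,130,110,6)
E
```

```text
t 18.5 pos [ 0.4164 -0.32    0.0534] pinch [ 0.4163 -0.3199  0.0721] F [-0.4344 -0.7551 -2.2216] w 0.156 j [-19.7516  23.3169 -25.9997   0.1782 -40.482    0.3592]
```

View pics/s12c.png

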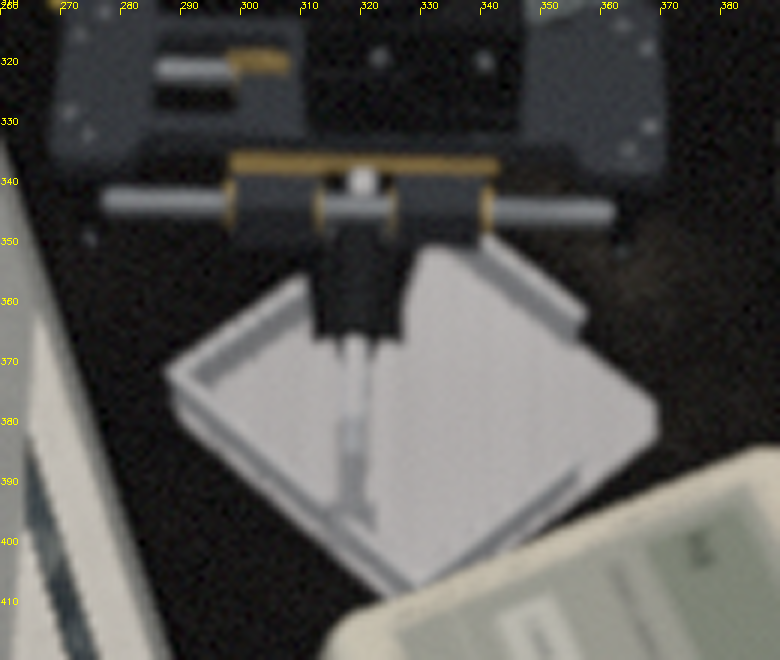

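Still in the air by 2 to 3 mm (force −2.2 N).

>>> move_arm:
  increments: "1 0 0.001 0 0 0 0; 1 0 0.002 0 0 0 0; 1 0 0.003 0 0 0 0; 1 0 0.003 0 0 0 0"

```text
time_s: 18.95
tcp_pos: [0.4166, -0.32, 0.0509]
ee_rot: [[0.329, 0.002, -0.944], [0.944, -0.003, 0.329], [-0.002, -1.0, -0.003]]
wrist_force: [-0.7, 1.3, 4.6]
gripper_width: 0.162
```

Contact (+4.6 N). Release and go straight up.

>>> move_arm:
  increments: "0.3 0 0 0 0 0 0; 0.2 0 0 0 0 0 0; 0 0 0 0 0 0 0; 0 0 0 0 0 0 0; 0 0 -0.02 0 0 0 0; 0 0 -0.06 0 0 0 0; 0 0 -0.1 0 0 0 0; 0 0 -0.15 0 0 0 0"

```text
time_s: 19.75
tcp_pos: [0.4149, -0.319, 0.2003]
ee_rot: [[0.33, -0.001, -0.944], [0.944, -0.001, 0.33], [-0.002, -1.0, 0.001]]
wrist_force: [1.4, 0.2, -0.1]
gripper_width: 0.497
```

>>> move_arm:
  increments: "0 0 -0.03 0.02 0 0 0; 0 0 -0.06 0.04 0 0 0; 0 0 -0.06 0.04 0 0 0"

```text
time_s: 20.05
tcp_pos: [0.3783, -0.3068, 0.2649]
ee_rot: [[0.33, 0.011, -0.944], [0.944, -0.007, 0.33], [-0.003, -1.0, -0.012]]
wrist_force: [0.1, -1.4, 1.2]
gripper_width: 0.497
```

```bash
python3 - <<'E'
from g import *
s=st()
for n in('side','top','wrist'):
    im,d=capture(n);cv2.imwrite(f'pics/{n}13.png',im[:,:,::-1])
crop('pics/side13.png','pics/s13c.png',260,310,130,110,6)
E
```

```text
t 20.05 pos [ 0.3783 -0.3068  0.2649] pinch [ 0.3781 -0.3066  0.2836] F [ 0.0565 -1.381   1.2338] w 0.497 j [-19.7593   6.3011 -14.7161   0.2026 -68.2668   0.4399]
```

View pics/s13c.png

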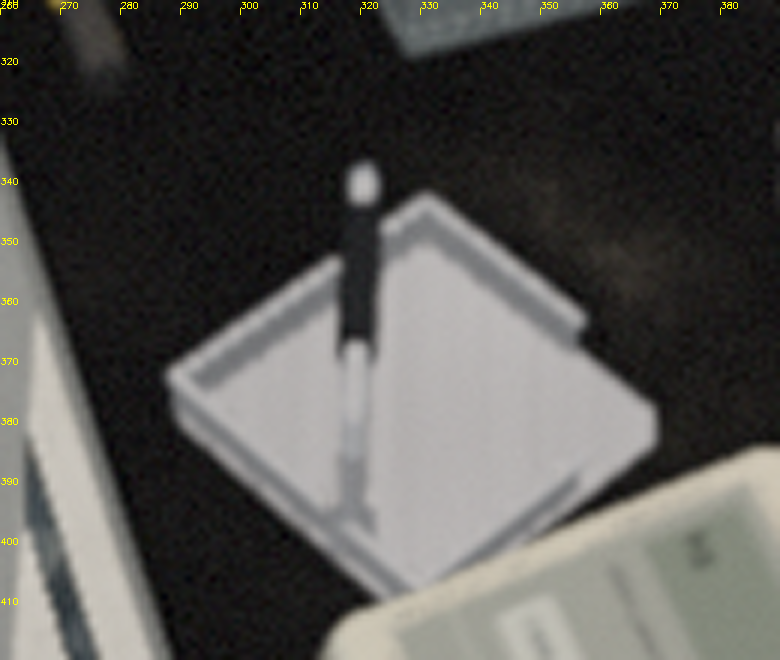

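View pics/top13.png

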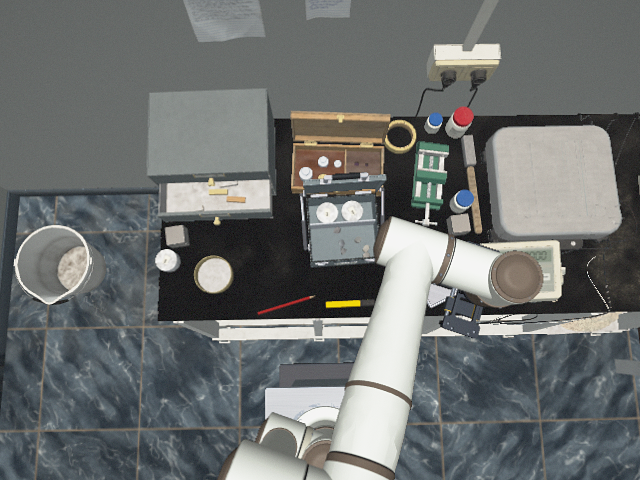

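View pics/side13.png

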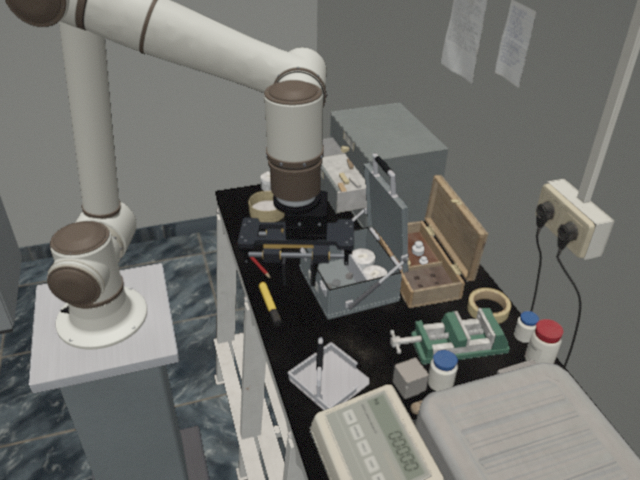

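The tray is flat and empty at its old place, around (328,375) in the side view. The stones are in the front compartment, the lid is open, and the other things have not moved. The gripper is clear.

>>> move_arm:
  increments: "0 0 0 0 0 0 0; 0 0 0 0 0 0 0; 0 0 0 0 0 0 0"

```text
time_s: 20.5
tcp_pos: [0.3781, -0.3061, 0.2589]
ee_rot: [[0.33, -0.0, -0.944], [0.944, -0.002, 0.33], [-0.002, -1.0, -0.001]]
wrist_force: [0.5, -0.7, 0.1]
gripper_width: 0.499
```

```bash
python3 - <<'E'
from g import *
st();print(r.finish_job())
E
```

```text
t 20.5 pos [ 0.3781 -0.3061  0.2589] pinch [ 0.3781 -0.3061  0.2776] F [ 0.4742 -0.7311  0.1484] w 0.499 j [-19.7414   6.8296 -14.9426   0.1225 -68.187    0.4377]
the job is handed in; nothing more can be done
None
```

The job is done and handed in at 20.5 s of the 69 s allowed.

- **Lid:** I lifted it by its handle to about 1.2 rad and let go; the struts then took it up, and it stands open.
- **Stones:** I carried the tray over and tipped its spout low over the front compartment, to about 42° with a short shake. The top view shows all six stones in the front compartment and none left on the tray.
- **Tray:** It is back flat and empty within a few mm of its first place, set down with about 5 N.
- **Last pictures:** The lid is still open and the gripper is well clear. The bystanders look unmoved, though the arm hid cube_b from the top camera and part of the left end from the side camera, so I compared each in whichever view showed it.

No check failed. The measured handle heights came out 3 to 4 mm above the given ones, and both grasps held all the same.

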